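# Open the gate and feed the embossing mill

### The arm

A 6-joint arm with a two-finger parallel gripper is mounted at the origin on the work surface. World frame = base frame: x ahead of the robot, y to its left, z up, the work surface at z = 0. Lengths are in m, angles in degrees, forces in N, time in s.
With the tool pointing down it reaches from about 0.25 to 0.775 m from the base axis. Payload 8.9 kg.
Tool frame: the origin (TCP) lies on the centre line of the jaws, within the pads' length; the fingertips stand 17 mm ahead of it and the grasp point (between the pads) lies 2 mm behind it; z points along the fingers, y is the direction in which the jaws open and shut (so a half turn about z gives the same grasp; the last joint's range is limited). The gripper opens to 85 mm and grips with 20 to 120 N. Pads are 22 mm wide; open, the fingers measure 114 mm over their backs; the gripper's body (76 mm by 85 mm) begins 54 mm behind the grasp point. The pads swing forward as they close: fully open they stand 13 mm farther back than shut.
Start: joints at [63.696, 16.656, -8.789, 64.555, 0, 82.019], TCP at [0.165, 0.498, 0.248] pointing down, gripper open.
Joint ranges: [-144.48, 144.48], [-52.06, 99.96], [-74.48, 78.29], [-112.23, 115.85], [-86.99, 84.42], [-180, 180]. Speed limits (degrees/s): [127.2, 127.2, 159.86, 180, 180, 180].

### API

Orientations are given as a 3x3 rotation matrix whose columns are the frame's x, y, z axes.
In Python, from station import get_obs, read_camera, hand_in gives the robot as it stands. The module is installed in compiled form; this text tells all that it offers.
- The arm moves only by the tool send_rows, never from a script. Its argument "targets" is a list of rows, each a list of 5 numbers: the opening, from 0 (shut) to 1 (fully open), then the shift along the tool's x, y, z in m, then the turn about the tool's z in rad. A call has 1 to 12 rows; each row shifts and turns the commanded pose from where the row before left it, along the tool's axes as they then stand; what a row does not reach is not made up. A row lasts 1/12 s, in which the tool goes at most 41.7 mm and 7.16 degrees, less where a joint would pass 70% of its speed; a pose out of reach is approached as far as the arm can. A call is refused whole if a number of a shift passes 0.0417 or a number of a turn 0.125, either way. A call with a gripper value outside its range is refused whole. The fingers move at their own pace and stop on an object; "force" is the grip in N (left out, the last holds). Time passes only in rows, so rows that do not move let the fingers close. It gives the time, the measured TCP pose, the force and the opening at its end, in the units of the state.
- get_obs(): the state, without advancing time (a new reading comes with each control period).
- read_camera(name): name is "scene" or "top"; returns a dict with "frame" (420x560x3 uint8, red, green, blue), "depth" (420x560 float32, m along the optical axis (not along the pixel's ray), 0 where there is no reading), "fx", "fy", "cx", "cy" (pixels), "extrinsics" (4x4, takes a point from world to camera coordinates). Camera axes: x right, y down, z forward; pixel columns grow to the right and rows downward; lengths in m; the calibration is good to about 2 mm. A picture is of the moment at which its call begins.
- hand_in(): hands the job in, once; it reports no verdict.
The state is a dict: "clock": time; "qpos": joint angles; "joint_velocities": joint speeds; "joint_torque": joint torques, N m; "position": TCP position; "ee_rot": TCP orientation; "contact_force": force on the tool from outside, world axes, zero at the start; "ft_torque": the same for the moment, N m; "opening": finger opening in m.
Only numpy, scipy, OpenCV 4.12 (cv2) and the standard library are available. Lean on these libraries where they do the work, as an engineer would, in place of code of your own. Each camera call takes 0.05 s, during which the arm holds its last target.

### The job

The feed channel of the small embossing mill is barred by a counterweighted gate arm. Push the arm up by the wooden roller bar at its end until it passes its balance point and stays raised by itself, then push the leather-faced work board along the channel, under the raised arm, until its nose rests against the stop. Only push: do not lift the board, and leave the jar, tin, bottle, mallet, awl and ring where they are.

Things in the scene. Friction and masses are not known exactly. Their poses are not given: they have to be found in the camera images.
- feed: Fixed grey bed, 370 x 150 mm, 12 mm thick. Origin: on the table, mid-channel, under the gate. x runs along the channel from its entry (robot side, bed ends at x -200 mm) to the mill (rollers between 130 mm tall cheeks, x 80 to 155 mm); y across it, towards the arm's bearing posts; z up. Channel floor 12 mm above the table.
- stop (a point): Middle of the near face of the stop, a dark steel lip 18 mm tall across the channel, at bed x +65 mm; this point is on the channel floor. Aluminium guide rails, 12 mm wide and 20 mm tall, flank the channel from bed x -125 to +65 mm, inner faces at y +-49 mm.
- pivot (a point): Hinge axis of the gate arm, parallel to the bed's x: 100 mm to the bed's +y side of its origin, 65 mm above the table, between two bearing posts 87 mm tall. A round counterweight (48 mm diameter) on a 100 mm stem is beyond it; it swings down to the bed's +y side, as far as y +225 mm.
- gate_arm (a joint): Rad. 0 = down on its lower stop: the steel arm (20 mm deep, 12 mm thick) slopes from the pivot across the channel, rising 0.49 rad above level towards the bed's -y; slope = 0.49 + joint. 1.05 = raised, nearly upright, on its upper stop. Below about 0.6 it falls back; beyond, it falls on to the upper stop and stays. Lifting takes 3 to 4 N pushed level at the end bar, less as it rises.
- gate_edge (a point): Middle of the lower edge of the gate plate, 60 mm wide and 6 mm thick (along the channel), that hangs from the arm at bed x 0 and bars the channel; when down it is 2 mm above the channel floor. When raised, the plate's lowest point is about 100 mm above the table, still over the channel.
- end_bar (a point): Centre of the dark wooden bar at the arm's free end: round, 24 mm diameter, 80 mm long, turning freely on its axis like a roller, parallel to the bed's x, 240 mm from the pivot. Down: 112 mm to the -y side of the bed's origin and 178 mm above the table; up: 305 mm above the table. It can be pushed from its outer (-y) side or from below.
- work_board: Loose plywood board 145 (along its x) x 90 x 18 mm, 0.3 to 0.65 kg, with a brown leather panel 3 mm thick on top and four brass rivets. Origin: centre of its underside. It lies in the channel, x along the channel, its nose 9 to 23 mm before the gate plate. Pushed home its nose touches the stop and its origin is at x -7.5 mm of the bed; its rear edge is then at x -80 mm.
- glue_jar: Loose white jar, 56 mm diameter, 70 mm tall, beside the channel on the bed's -y side, below and nearer the robot than the end bar. Origin at the centre of its foot. To be left alone.
- tin: Loose bare tin, 60 mm diameter, 85 mm tall, beside the channel's entry on the bed's +y side. Origin at the centre of its foot. To be left alone.
- mallet: Mallet standing on its head: tan head 74 mm diameter, 100 mm tall, dark wooden handle upwards to 220 mm. Stands beyond the counterweight on the bed's +y side. Origin at the centre of its foot. To be left alone.
- dye_bottle: Loose amber bottle, 54 mm diameter, 150 mm tall, on the right of the table (-y). Origin at the centre of its foot. To be left alone.
- awl: Awl, 170 mm long, with a pale wooden handle, lying on the table to the right (-y). Origin under its middle. To be left alone.
- brass_ring: Brass ring, 60 mm outside, 10 mm tall, lying on the table to the left (+y) and near the robot. Origin at the centre of its underside. To be left alone.
Things that resemble listed ones, but are neither listed nor needed, are in the scene too. What is meant by the work_board is not purple, and is the larger of those in its own colour.

How it is judged (in metres and radians):
On the way, in this order (a step that is already met when the one before it is completed fails the run):
1. the gate arm stands raised on its upper stop (value of joint gate_arm above 0.95 rad), for 0.3 s.
2. the work board is home against the stop (x of work_board in the frame of feed between -0.0125 and 0 m and z of work_board in the frame of feed between 0.006 and 0.018 m and angle between the x axis of work_board and the x axis of feed, either way round below 0.12 rad), for 0.2 s.
At the end, for the whole second after the job is handed in: The gate arm stays raised (joint above 0.95 rad) and the work board lies flat and at rest in the channel with its nose within 5 mm of the stop (all of step 2 and value of joint gate_arm above 0.95 rad and linear speed of work_board below 0.01 m/s); the robot touches nothing.
It fails at once if the work board is lifted (more than 15 mm) (z of work_board in the frame of feed above 0.027 m).
It fails at once if the jar, tin, mallet, bottle, awl or ring is moved by more than 20 mm (distance of any of glue_jar, tin, mallet, dye_bottle, awl, brass_ring from where it was at the start of the episode above 0.02 m).
It also fails if it takes over 54 s, if anything falls off the work surface, if the arm or the gripper's body presses on something with over 40 N, if the wrist force passes 120 N, or if a joint passes its speed limit or range.

## Working session

There is one attempt and no reset: what is moved stays moved. The work goes in short steps, Python scripts to look and compute and a tool call to move; the robot and the scene stay as the last step left them, time stands still between calls to the robot, and variables do not carry over. Pictures are saved under pics/ and viewed, and the job is handed in when it is done.

Besides the shell and the picture viewer there is one more tool, called after ">>>" as name(argument=value, ...) on one line, values as JSON. send_rows: Moves the arm, as the interface text tells. Its arguments: {"type":"object","properties":{"targets":{"type":"array","items":{"type":"array","items":{"type":"number"}}},"force":{"type":"number"}},"required":["targets"]}

```bash
mkdir -p pics
cat > h.py <<'E'
import numpy as np, cv2
from station import get_obs, read_camera
def snap(n,tag):
    c=read_camera(n); cv2.imwrite(f'pics/{tag}.png',c['frame'][:,:,::-1]); np.savez(f'pics/{tag}.npz',**c); return c
def ld(tag): return np.load(f'pics/{tag}.npz')
def pts(c):
    h,w=c['depth'].shape; v,u=np.mgrid[:h,:w]; d=c['depth']
    P=np.stack([(u-c['cx'])/c['fx']*d,(v-c['cy'])/c['fy']*d,d],-1); E=c['extrinsics']
    return (P-E[:3,3])@E[:3,:3]
def ray(c,u,v,z):
    E=c['extrinsics'];R=E[:3,:3];o=-R.T@E[:3,3]
    d=R.T@np.array([(u-c['cx'])/c['fx'],(v-c['cy'])/c['fy'],1]); return o+d*(z-o[2])/d[2]
E
python3 - <<'E'
from h import *
for n in('scene','top'):
    c=snap(n,n+'0'); print(n,c['fx'],c['extrinsics'].round(3).tolist())
print(get_obs())
E
```

```text
scene 382.18337007987003 [[0.746, 0.666, -0.007, -0.366], [0.413, -0.47, -0.78, -0.095], [-0.523, 0.579, -0.625, 1.321], [0.0, 0.0, 0.0, 1.0]]
top 441.1982084068309 [[0.148, -0.989, 0.005, -0.067], [-0.966, -0.146, -0.214, 0.516], [0.213, 0.027, -0.977, 1.092], [0.0, 0.0, 0.0, 1.0]]
{'clock': 0.1, 'qpos': array([ 6.36966264e+01,  1.66870749e+01, -8.82606945e+00,  6.45534417e+01,
       -1.18935565e-03,  8.20190646e+01]), 'joint_velocities': array([-0.11912473,  0.01784547,  0.16170439, -0.08481712, -0.02868712,
        0.07562963]), 'joint_torque': array([ 1.50326694e-03, -5.37977779e+01,  3.31917572e+01,  9.33365431e-03,
       -2.08564547e-04,  1.34911755e-05]), 'position': array([0.16487963, 0.49805854, 0.24778165]), 'ee_rot': array([[-9.49302408e-01,  3.14363949e-01, -4.96365499e-04],
       [ 3.14364309e-01,  9.49301836e-01, -1.05101548e-03],
       [ 1.40799304e-04, -1.15377112e-03, -9.99999324e-01]]), 'contact_force': array([ 0.39515446, -0.48193251,  0.53713891]), 'ft_torque': array([0.02761   , 0.05377602, 0.00264279]), 'opening': 0.0853203461645554}
```

View pics/scene0.png

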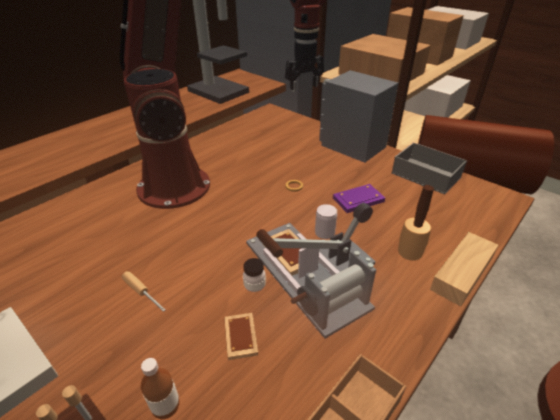

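View pics/top0.png

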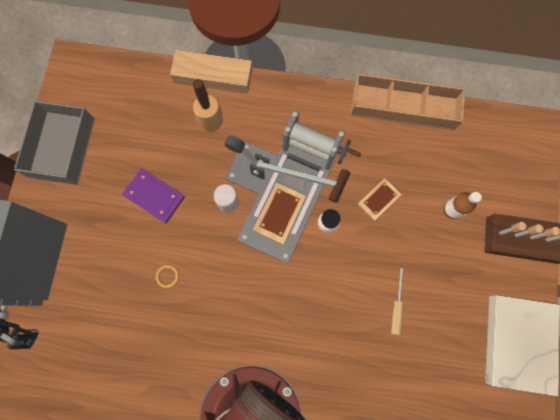

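The scene view shows the feed with the board in it at about (290,250), the end bar at (268,243) and the jar at (254,275). In the top view, the board is at (280,213), the bar at (340,185), the jar at (329,220) and the tin at (226,197). The board at (380,200) is a smaller decoy. Next I'll enlarge and measure.

Run:
```python
from h import *
c=ld('top0'); f=c['frame'][100:280,190:390]; cv2.imwrite('pics/topz.png',cv2.resize(f[:,:,::-1],(800,720)[:2] if 0 else (660,594),interpolation=cv2.INTER_CUBIC))
P=pts(c); f=c['frame'].astype(int)
hsv=cv2.cvtColor(c['frame'],cv2.COLOR_RGB2HSV)
# low-saturation bed, z 5..18mm
z=P[...,2]; 
m=((z>.006)&(z<.018)&(hsv[...,1]<60)).astype(np.uint8)
n,l,s,ce=cv2.connectedComponentsWithStats(m)
for i in range(1,n):
    if s[i,4]>100: print(s[i],ce[i],P[l==i].mean(0))
cv2.imwrite('pics/bedm.png',m*255)
# whole feed mask low-sat near
for u,v in [(280,213),(340,185),(329,220),(226,197),(200,100),(236,144)]: print((u,v),P[v,u].round(4),hsv[v,u])
```

```text
[  29  111   52   64 1222] [ 53.53682488 142.33551555] [0.62825752 0.6645703  0.008592  ]
[ 71 118  23  66 119] [ 84.16806723 150.40336134] [0.6166212  0.57192659 0.01313706]
[245 142  86  36 666] [289.66516517 156.19369369] [0.68504849 0.00505144 0.01257238]
[ 226  153   98  110 2377] [264.27345393 210.57888094] [0.52302172 0.05133629 0.01258092]
[283 157  37  19 289] [299.68858131 166.87197232] [ 0.65836628 -0.0268849   0.0127872 ]
[276 173  39  47 283] [296.85512367 188.18374558] [ 0.59697915 -0.02760147  0.01264643]
[ 45 224  21  76 137] [ 55.05839416 263.08029197] [0.30090665 0.57211742 0.01290146]
[486 296   7  88 192] [489.21354167 339.57291667] [ 0.27564861 -0.56807089  0.01184628]
(280, 213) [0.5175 0.0072 0.031 ] [  8 164 121]
(340, 185) [ 0.5707 -0.1246  0.1895] [ 10 137  84]
(329, 220) [ 0.5095 -0.1202  0.0721] [150   6  42]
(226, 197) [0.5267 0.1482 0.086 ] [  9  28 220]
(200, 100) [0.7473 0.245  0.1566] [ 10 121  57]
(236, 144) [0.6429 0.135  0.1649] [10 11 70]
```

View pics/topz.png

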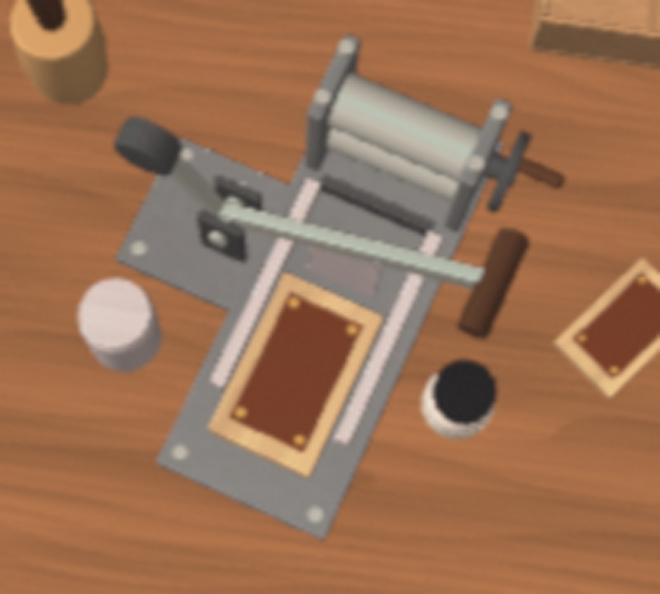

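View pics/bedm.png

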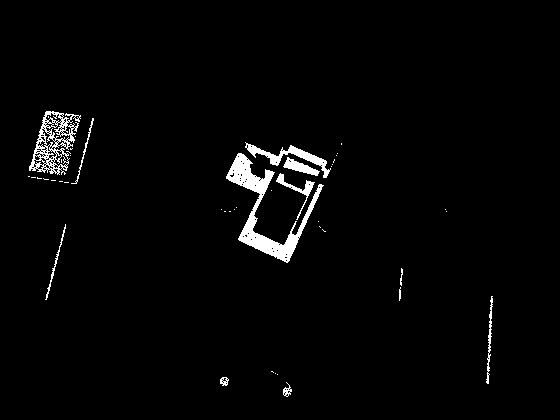

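Run:
```python
from h import *
c=ld('top0'); P=pts(c); hsv=cv2.cvtColor(c['frame'],cv2.COLOR_RGB2HSV); z=P[...,2]
r=lambda a,b,zz: ray(c,190+a/3.3,100+b/3.3,zz)[:2]
A=r(158,462,.012);B=r(325,538,.012); print('rear corners',A,B,np.linalg.norm(A-B))
box=np.zeros(z.shape,bool); box[150:240,250:330]=1
m=((z>.027)&(z<.037)&(hsv[...,1]<45)&(hsv[...,2]>150)&box).astype(np.uint8)
n,l,s,ce=cv2.connectedComponentsWithStats(m)
ax=[];cs=[]
for i in range(1,n):
    if s[i,4]>40:
        q=P[l==i][:,:2]; vx,vy,x,y=cv2.fitLine(q.astype(np.float32),cv2.DIST_HUBER,0,.001,.001).ravel()
        if vx<0: vx,vy=-vx,-vy
        print(s[i],np.degrees(np.arctan2(vy,vx)),x,y,np.linalg.norm(q.max(0)-q.min(0))); ax.append((vx,vy));cs.append((x,y))
# board light wood + leather
b=box.copy();b[:]=0;b[175:250,245:315]=1
m=((z>.022)&(z<.040)&(hsv[...,1]>60)&b).astype(np.uint8)
cnt=max(cv2.findContours(m,0,1)[0],key=cv2.contourArea)
Q=np.array([ray(c,p[0][0],p[0][1],.031)[:2] for p in cnt]).astype(np.float32)
rc=cv2.minAreaRect(Q*1000); print('board',rc)
for a,bb in [(290,274),(383,318),(310,474),(208,428)]: print(r(a,bb,.030))
# end bar
m=(z>.165)&(z<.215)&(hsv[...,1]>90); m[:, :315]=0; m[:,365:]=0; m[:150]=0;m[230:]=0
q=P[m]; print('bar',len(q),q.mean(0),q.max(0),q.min(0)); v=cv2.fitLine(q[:,:2].astype(np.float32),cv2.DIST_HUBER,0,.001,.001).ravel(); print(v,np.degrees(np.arctan2(v[1],v[0])))
```

```text
rear corners [0.43207744 0.10782842] [ 0.39152248 -0.03429886] 0.14780009638769243
[278 154   9  13  53] -14.604129 0.6626692 0.023382012 0.03953015253943536
[254 172  25  45 208] -16.052406 0.5638288 0.05154773 0.13587897180345235
[292 183  26  52 243] -16.321056 0.5360364 -0.054679498 0.15460706638895996
board ((519.205322265625, 9.148658752441406), (91.95104217529297, 145.6178436279297), 73.53246307373047)
[0.59868716 0.02512132]
[ 0.5732779 -0.0551457]
[ 0.43812665 -0.01503559]
[0.46262598 0.07095795]
bar 343 [ 0.57096993 -0.12401923  0.18726273] [ 0.61139371 -0.1010881   0.19486702] [ 0.5327236  -0.14609541  0.17210152]
[ 0.96031135 -0.27893022  0.57096994 -0.12401923] -16.196367
```

```bash
cat >> h.py <<'E'
O=np.array([.603,-.017]); a=np.radians(-16.2); EX=np.array([np.cos(a),np.sin(a)]); EY=np.array([-np.sin(a),np.cos(a)])
def bed(p): d=np.asarray(p)[...,:2]-O; return np.stack([d@EX,d@EY,np.asarray(p)[...,2]],-1)
def st():
    o=get_obs(); R=o['ee_rot']; print('t',o['clock'].__round__(2),'bed',bed(o['position']).round(4),'toolx ang',np.degrees(np.arctan2(R[1,0],R[0,0])).round(2),'tilt',R[:,2].round(3),'F',o['contact_force'].round(1),'open',round(o['opening'],4),'q',o['qpos'].round(0))
E
python3 -c "
from h import *
st()
c=ld('top0')
for t,u,v,z in [('jar',330,220,.07),('tin',226,197,.085),('mallet',208,112,.1)]: print(t,bed(ray(c,u,v,z)).round(3))"
```

```text
t 0.1 bed [-0.5644  0.3724  0.2478] toolx ang 161.68 tilt [-0.    -0.001 -1.   ] F [ 0.4 -0.5  0.5] open 0.0853 q [64. 17. -9. 65. -0. 82.]
jar [-0.059 -0.128  0.07 ]
tin [-0.119  0.138  0.085]
mallet [0.065 0.279 0.1  ]
```

>>> send_rows(targets=[[0,0,0,-0.015,-0.037],[0,-0.0235,-0.0228,-0.015,0],[0,-0.0235,-0.0228,0,0],[0,-0.0235,-0.0228,0,0],[0,-0.0235,-0.0228,0,0],[0,-0.0235,-0.0228,0,0],[0,-0.0235,-0.0228,0,0],[0,-0.0235,-0.0228,0,0],[0,-0.0235,-0.0228,0,0],[0,-0.0235,-0.0228,0,0]], force=40)

```text
clock: 0.93
position: [0.3111, 0.2408, 0.2782]
ee_rot: [[-0.96, 0.279, -0.0], [0.279, 0.96, -0.0], [0.0, -0.0, -1.0]]
contact_force: [1.1, 0.4, -0.7]
opening: -0.0002
```

```bash
python3 -c "
from h import *
st()"
```

```text
t 0.93 bed [-0.3522  0.1661  0.2782] toolx ang 163.81 tilt [-0. -0. -1.] F [ 1.1  0.4 -0.7] open -0.0002 q [ 27.   1. -23.  66.  -0.  43.]
```

>>> send_rows(targets=[[0,-0.0235,-0.0228,0,0],[0,-0.0235,-0.0228,0,0],[0,-0.0235,-0.0228,0,0],[0,-0.0235,-0.0228,0,0],[0,-0.0235,-0.0228,0,0],[0,-0.0235,-0.0228,0,0],[0,-0.0235,-0.0228,0,0],[0,-0.0235,-0.0228,0,0],[0,-0.0235,-0.0228,0,0],[0,-0.0235,-0.0228,0,0],[0,-0.0235,-0.0228,0,0],[0,-0.0235,-0.0228,0,0]])

```text
clock: 1.93
position: [0.5057, -0.1007, 0.278]
ee_rot: [[-0.96, 0.279, -0.0], [0.279, 0.96, 0.0], [0.001, 0.0, -1.0]]
contact_force: [-0.2, 0.5, 0.4]
opening: -0.0
```

>>> send_rows(targets=[[0,-0.0235,-0.0228,0,0],[0,-0.0235,-0.0228,0,0],[0,-0.02,-0.0228,0,0],[0,0,0,0,0],[0,0,0,0,0]])

```text
clock: 2.35
position: [0.5506, -0.1847, 0.2773]
ee_rot: [[-0.96, 0.281, -0.001], [0.281, 0.96, 0.001], [0.002, 0.0, -1.0]]
contact_force: [-0.6, 0.1, 0.4]
opening: 0.0001
```

```bash
python3 -c "
from h import *
st()"
```

```text
t 2.35 bed [-0.0036 -0.1757  0.2773] toolx ang 163.68 tilt [-0.001  0.001 -1.   ] F [-0.6  0.1  0.4] open 0.0001 q [-26.  22.   4.  71.   0.  -9.]
```

Now I'll lower 105 mm and check with a picture.

>>> send_rows(targets=[[0,-0.004,0,0.02,0],[0,0,0,0.025,0],[0,0,0,0.025,0],[0,0,0,0.02,0],[0,0,0,0.015,0],[0,0,0,0,0],[0,0,0,0,0]])

```text
clock: 2.93
position: [0.5537, -0.1835, 0.1731]
ee_rot: [[-0.96, 0.278, -0.002], [0.278, 0.96, 0.001], [0.002, 0.0, -1.0]]
contact_force: [0.7, -0.9, 0.5]
opening: -0.0001
```

```bash
python3 -c "
from h import *
c=snap('scene','s1'); st()
f=c['frame'][130:330,190:420]; cv2.imwrite('pics/s1z.png',cv2.resize(f[:,:,::-1],(690,600),interpolation=cv2.INTER_CUBIC))"
```

```text
t 2.98 bed [-1.000e-04 -1.739e-01  1.741e-01] toolx ang 163.83 tilt [ 0. -0. -1.] F [ 0.7 -0.5  1.1] open -0.0003 q [-26.  26.  -7.  58.   0.  -9.]
```

View pics/s1z.png

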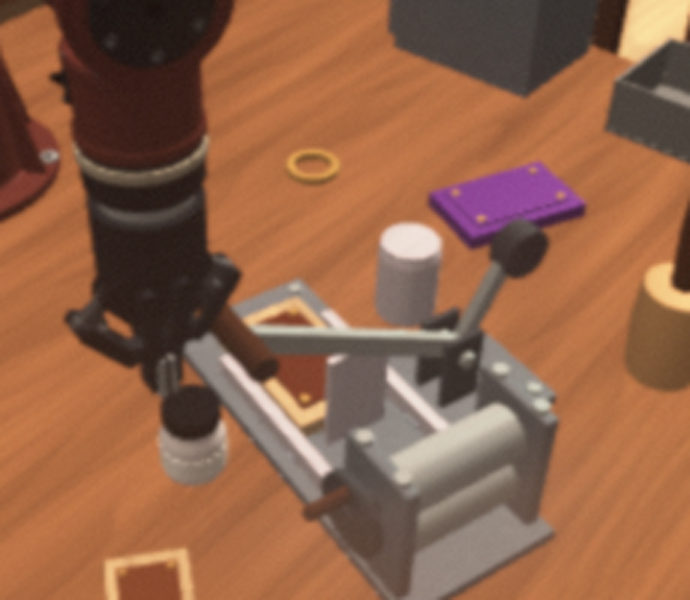

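The picture shows the fingers at (165,375), just outside the bar at (245,345). The knuckles stick out towards the bar, so I'll back off and turn 90° to push with the flat sides of the fingers.

>>> send_rows(targets=[[0,0,-0.015,0,0],[0,0,-0.015,0,0],[0,0,0,0,0.12],[0,0,0,0,0.12],[0,0,0,0,0.12],[0,0,0,0,0.12],[0,0,0,0,0.12],[0,0,0,0,0.12],[0,0,0,0,0.12],[0,0,0,0,0.12],[0,0,0,0,0.12]])

```text
clock: 3.9
position: [0.5468, -0.2135, 0.1751]
ee_rot: [[-0.201, 0.98, 0.002], [0.98, 0.201, -0.001], [-0.002, 0.002, -1.0]]
contact_force: [-0.9, 0.0, 0.1]
opening: 0.0
```

>>> send_rows(targets=[[0,0,0,0,0.12],[0,0,0,0,0.12],[0,0,0,0,0.12],[0,0,0,0,0.12],[0,0,0,0,0.01],[0,0,0,0,0],[0,0,0,0,0]])

```text
clock: 4.48
position: [0.5464, -0.2135, 0.1742]
ee_rot: [[0.275, 0.962, 0.001], [0.962, -0.275, -0.001], [-0.0, 0.001, -1.0]]
contact_force: [-1.0, -0.3, -0.3]
opening: -0.0001
```

```bash
python3 -c "
from h import *
st()"
```

```text
t 4.48 bed [ 0.0005 -0.2045  0.1742] toolx ang 74.06 tilt [ 0.001 -0.001 -1.   ] F [-1.  -0.3 -0.3] open -0.0001 q [-28.  26.  -6.  58.   0.  77.]
```

>>> send_rows(targets=[[0,0.02,0,0,0],[0,0.02,0,0,0],[0,0.016,0,0,0],[0,0.008,0,0,0],[0,0.005,0,0,0],[0,0.004,0,0,0],[0,0,0,0,0]])

```text
clock: 5.07
position: [0.5664, -0.1434, 0.1734]
ee_rot: [[0.277, 0.961, -0.0], [0.961, -0.277, -0.001], [-0.001, 0.0, -1.0]]
contact_force: [-0.8, -2.6, 0.7]
opening: 0.0002
```

```bash
python3 -c "
from h import *
c=snap('scene','s2'); st()
f=c['frame'][130:330,190:420]; cv2.imwrite('pics/s2z.png',cv2.resize(f[:,:,::-1],(690,600),interpolation=cv2.INTER_CUBIC))"
```

```text
t 5.12 bed [ 1.000e-04 -1.320e-01  1.733e-01] toolx ang 73.86 tilt [-0. -0. -1.] F [-1.6 -2.8 -0.3] open 0.0001 q [-21.  26.  -7.  57.  -0.  85.]
```

View pics/s2z.png

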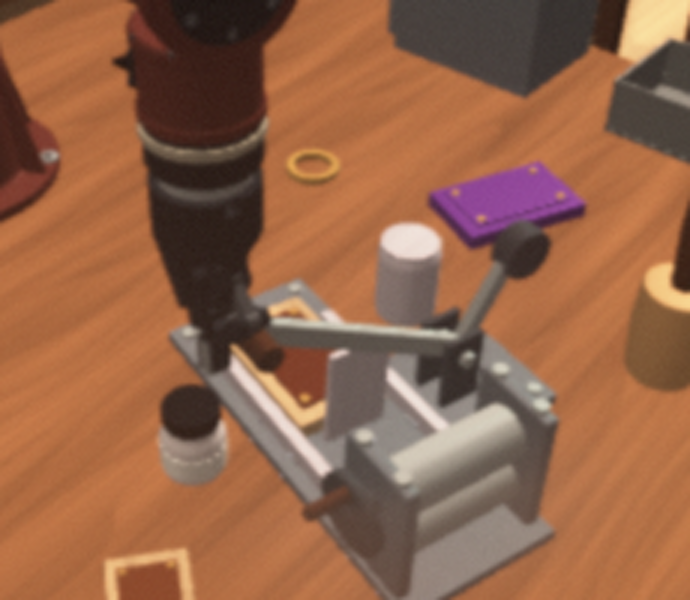

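The fingers touch the bar at about (225,340) and the reading is about 3 N. Next I'll follow the arc.

>>> send_rows(targets=[[0,0.004,0,-0.006,0],[0,0.004,0,-0.006,0],[0,0.004,0,-0.006,0],[0,0.005,0,-0.006,0],[0,0.005,0,-0.006,0],[0,0.005,0,-0.006,0],[0,0.005,0,-0.005,0],[0,0.005,0,-0.005,0]])

```text
clock: 5.78
position: [0.5768, -0.107, 0.2199]
ee_rot: [[0.278, 0.961, 0.0], [0.961, -0.278, 0.0], [0.0, 0.0, -1.0]]
contact_force: [-1.3, -1.2, -0.5]
opening: -0.0
```

```bash
python3 -c "
from h import *
c=snap('scene','s3'); st()
f=c['frame'][130:330,190:420]; cv2.imwrite('pics/s3z.png',cv2.resize(f[:,:,::-1],(690,600),interpolation=cv2.INTER_CUBIC))"
```

```text
t 5.83 bed [ 0.0005 -0.0929  0.2209] toolx ang 73.9 tilt [ 0.002  0.    -1.   ] F [0.7 1.3 0.3] open -0.0001 q [-18.  24.  -2.  64.   0.  89.]
```

View pics/s3z.png

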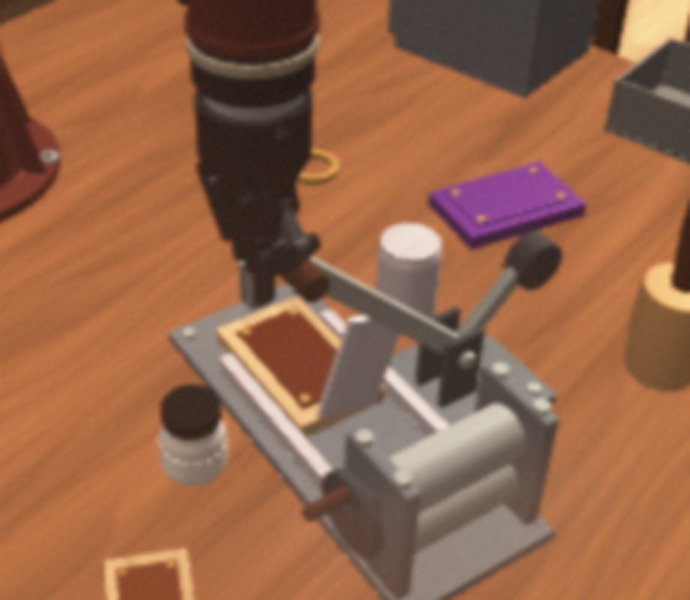

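The arm is rising and the bar is now at about (305,270). I'll carry on past the balance point.

>>> send_rows(targets=[[0,0.005,0,-0.006,0],[0,0.005,0,-0.006,0],[0,0.006,0,-0.006,0],[0,0.006,0,-0.006,0],[0,0.006,0,-0.005,0],[0,0.006,0,-0.005,0],[0,0.006,0,-0.005,0],[0,0.006,0,-0.004,0],[0,0.006,0,-0.004,0],[0,0.007,0,-0.004,0],[0,0.007,0,-0.003,0],[0,0.007,0,-0.003,0]])

```text
clock: 6.83
position: [0.5971, -0.0369, 0.2766]
ee_rot: [[0.278, 0.961, -0.0], [0.961, -0.278, 0.0], [0.0, -0.0, -1.0]]
contact_force: [0.6, -1.1, 0.0]
opening: -0.0
```

>>> send_rows(targets=[[0,0.007,0,-0.003,0],[0,0.007,0,-0.003,0],[0,0.007,0,-0.002,0],[0,0.007,0,-0.002,0],[0,0.007,0,-0.002,0],[0,0,0,0,0],[0,0,0,0,0],[0,0,0,0,0],[0,0,0,0,0]])

```text
clock: 7.58
position: [0.6066, -0.0043, 0.2881]
ee_rot: [[0.279, 0.96, -0.0], [0.96, -0.279, -0.0], [-0.0, -0.0, -1.0]]
contact_force: [-0.1, 0.4, 0.1]
opening: -0.0001
```

```bash
python3 -c "
from h import *
c=snap('scene','s4'); st()
f=c['frame'][130:330,190:420]; cv2.imwrite('pics/s4z.png',cv2.resize(f[:,:,::-1],(690,600),interpolation=cv2.INTER_CUBIC))"
```

```text
t 7.63 bed [-1.000e-04  1.310e-02  2.882e-01] toolx ang 73.81 tilt [-0. -0. -1.] F [ 0.  -0.6  0.5] open -0.0001 q [-7. 25.  9. 74. -0. 99.]
```

View pics/s4z.png

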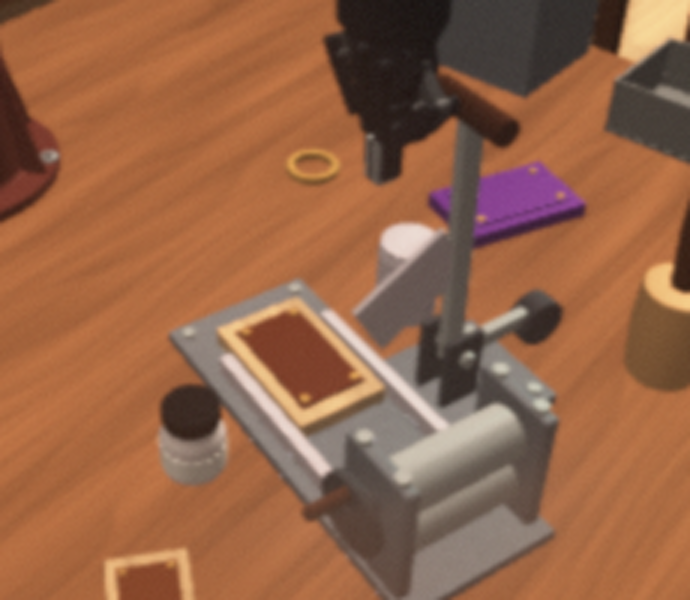

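The arm stands raised with the bar at (480,105), and the fingers are clear of it. Now I'll move behind the board.

>>> send_rows(targets=[[0,-0.005,-0.026,0,0],[0,-0.0065,-0.026,0,0],[0,0,-0.026,0,0],[0,0,-0.026,0,0],[0,0,-0.026,0,0],[0,0,-0.026,0,0],[0,0,-0.026,0,0],[0,0,-0.028,0,0],[0,0,0,0.02,0],[0,0,0,0.03,0],[0,0,0,0.03,0],[0,0,0,0.03,0]])

```text
clock: 8.63
position: [0.4019, 0.0432, 0.1776]
ee_rot: [[0.279, 0.96, 0.002], [0.96, -0.279, -0.0], [0.0, 0.002, -1.0]]
contact_force: [-0.3, -0.5, -0.4]
opening: 0.0001
```

```bash
python3 -c "
from h import *
c=snap('scene','s5'); st()
c=snap('top','t5')"
```

```text
t 8.68 bed [-0.2129  0.001   0.1728] toolx ang 73.81 tilt [-0.006  0.    -1.   ] F [-4.3  0.1 -6. ] open 0.0 q [ -4.   7. -33.  50.  -0. 102.]
```

View pics/s5.png

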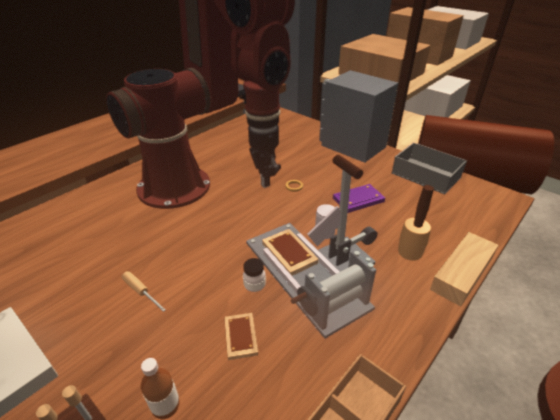

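The gate is upright, with the bar at (347,165), and the gripper is at (265,180) behind the board. I'll lower it.

>>> send_rows(targets=[[0,0,0,0.025,0],[0,0,0,0.025,0],[0,0,0,0.025,0],[0,0,0,0.02,0],[0,0,0,0.02,0],[0,0,0,0.012,0],[0,0,0,0.008,0],[0,0,0,0,0],[0,0,0,0,0]])

```text
clock: 9.48
position: [0.4025, 0.0432, 0.0441]
ee_rot: [[0.278, 0.96, 0.001], [0.96, -0.278, -0.0], [0.0, 0.001, -1.0]]
contact_force: [0.2, 0.2, -0.2]
opening: 0.0001
```

```bash
python3 -c "
from h import *
c=snap('scene','s6'); st()
f=c['frame'][130:330,190:420]; cv2.imwrite('pics/s6z.png',cv2.resize(f[:,:,::-1],(690,600),interpolation=cv2.INTER_CUBIC))"
```

```text
t 9.53 bed [-0.2091  0.002   0.0443] toolx ang 73.84 tilt [ 0.001 -0.    -1.   ] F [ 0.5  0.4 -0.3] open -0.0 q [ -4.  18. -43.  28.  -0. 102.]
```

View pics/s6z.png

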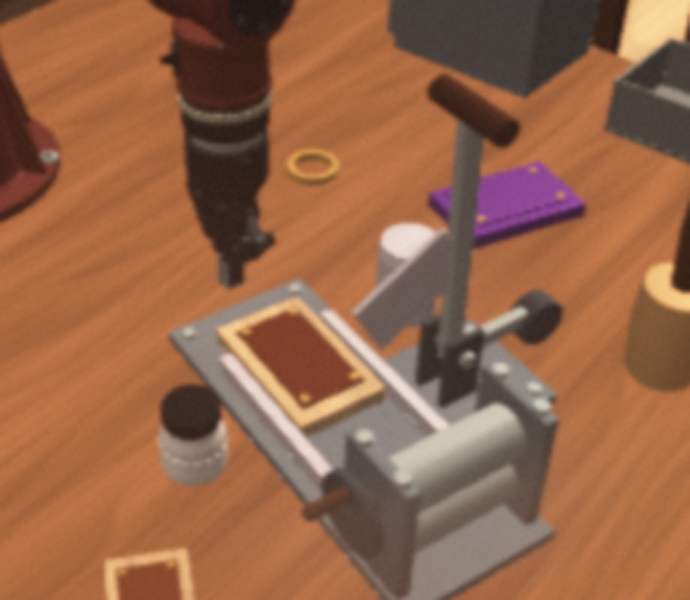

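>>> send_rows(targets=[[0,0,0,0.008,0],[0,0,0.01,0,0],[0,0,0.01,0,0],[0,0,0.008,0,0],[0,0,0.008,0,0],[0,0,0.008,0,0],[0,0,0.008,0,0],[0,0,0.008,0,0],[0,0,0.008,0,0],[0,0,0.008,0,0],[0,0,0,0,0]])

```text
clock: 10.45
position: [0.4753, 0.022, 0.0351]
ee_rot: [[0.278, 0.96, -0.001], [0.96, -0.278, 0.0], [-0.0, -0.001, -1.0]]
contact_force: [-2.0, 0.6, -1.0]
opening: -0.0003
```

```bash
python3 -c "
from h import *
c=snap('scene','s7'); st()
f=c['frame'][130:330,190:420]; cv2.imwrite('pics/s7z.png',cv2.resize(f[:,:,::-1],(690,600),interpolation=cv2.INTER_CUBIC))"
```

```text
t 10.5 bed [-0.1337  0.0018  0.0351] toolx ang 73.83 tilt [-0.001  0.    -1.   ] F [-0.3  0.   0.2] open 0.0001 q [ -6.  25. -33.  32.   0. 100.]
```

View pics/s7z.png

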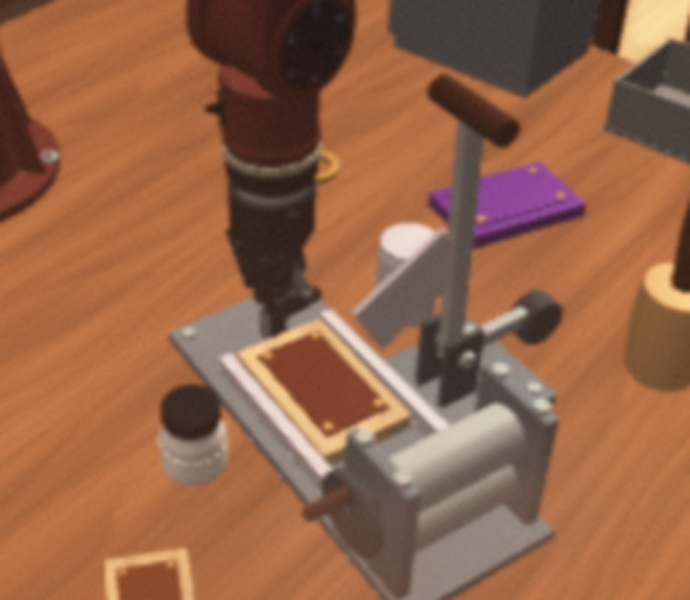

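The board slides straight in the channel. I'll keep going gently and watch for force at the stop.

>>> send_rows(targets=[[0,0,0.006,0,0],[0,0,0.006,0,0],[0,0,0.006,0,0],[0,0,0.005,0,0],[0,0,0.004,0,0],[0,0,0.003,0,0],[0,0,0.002,0,0],[0,0,0,0,0]])

```text
clock: 11.17
position: [0.5061, 0.0132, 0.0353]
ee_rot: [[0.278, 0.96, 0.001], [0.96, -0.278, -0.0], [0.0, 0.001, -1.0]]
contact_force: [-0.4, 0.1, -0.4]
opening: 0.0001
```

>>> send_rows(targets=[[0,0,0.002,0,0],[0,0,0.002,0,0],[0,0,0,0,0]])

```text
clock: 11.42
position: [0.5096, 0.0121, 0.0353]
ee_rot: [[0.278, 0.96, 0.0], [0.96, -0.278, -0.0], [0.0, 0.0, -1.0]]
contact_force: [-1.7, 0.8, -1.0]
opening: 0.0001
```

```bash
python3 -c "
from h import *
c=snap('scene','s8'); st()
f=c['frame'][180:300,230:400]; cv2.imwrite('pics/s8z.png',cv2.resize(f[:,:,::-1],(782,552),interpolation=cv2.INTER_CUBIC))"
```

```text
t 11.47 bed [-0.0979  0.0019  0.0353] toolx ang 73.84 tilt [ 0. -0. -1.] F [-2.7  0.5 -1.3] open -0.0001 q [ -7.  28. -28.  34.  -0.  99.]
```

View pics/s8z.png

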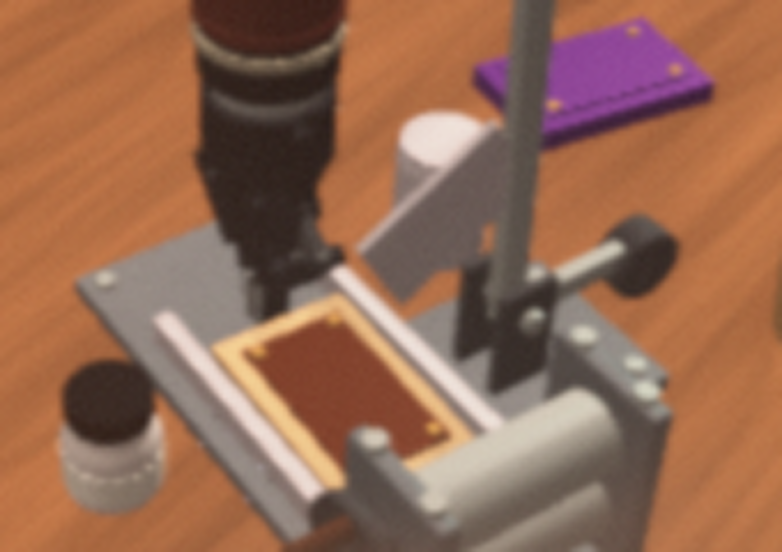

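Almost home, with no firm stop yet. I'll continue in 1–2 mm steps.

>>> send_rows(targets=[[0,0,0.0015,0,0],[0,0,0.0015,0,0],[0,0,0,0,0]])

```text
clock: 11.72
position: [0.5126, 0.0113, 0.0354]
ee_rot: [[0.278, 0.96, 0.0], [0.96, -0.278, -0.0], [0.0, 0.0, -1.0]]
contact_force: [-2.9, 0.9, -2.8]
opening: -0.0002
```

>>> send_rows(targets=[[0,0,0.0015,0,0],[0,0,0,0,0]])

```text
clock: 11.88
position: [0.514, 0.0109, 0.0353]
ee_rot: [[0.278, 0.96, 0.0], [0.96, -0.278, -0.0], [0.0, 0.0, -1.0]]
contact_force: [-3.1, 1.6, -0.9]
opening: 0.0004
```

```bash
python3 -c "
from h import *
st()"
```

```text
t 11.88 bed [-0.0933  0.0019  0.0353] toolx ang 73.84 tilt [ 0. -0. -1.] F [-3.1  1.6 -0.9] open 0.0004 q [ -7.  28. -27.  34.  -0.  99.]
```

>>> send_rows(targets=[[0,0,0.001,0,0],[0,0,0.001,0,0],[0,0,0,0,0]])

```text
clock: 12.13
position: [0.5157, 0.0104, 0.0353]
ee_rot: [[0.278, 0.96, -0.0], [0.96, -0.278, 0.0], [-0.0, -0.0, -1.0]]
contact_force: [-2.5, 0.4, -0.4]
opening: 0.0
```

>>> send_rows(targets=[[0,0,0.001,0,0],[0,0,0,0,0]])

```text
clock: 12.3
position: [0.5158, 0.0103, 0.0351]
ee_rot: [[0.278, 0.961, -0.002], [0.961, -0.278, 0.0], [-0.0, -0.002, -1.0]]
contact_force: [-5.7, 1.6, 1.4]
opening: 0.0002
```

```bash
python3 -c "
from h import *
c=snap('top','t9');st()
f=c['frame'][120:260,210:370]; cv2.imwrite('pics/t9z.png',cv2.resize(f[:,:,::-1],(680,595),interpolation=cv2.INTER_CUBIC))"
```

```text
t 12.35 bed [-0.0913  0.0019  0.0352] toolx ang 73.85 tilt [-0.001  0.    -1.   ] F [-6.7  1.8  1.8] open -0.0002 q [ -7.  29. -27.  35.   0.  99.]
```

View pics/t9z.png

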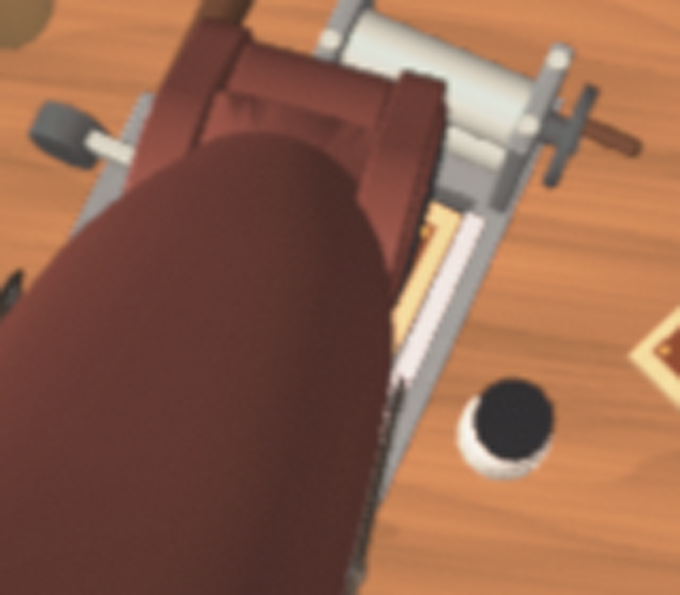

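The tool has stalled at 7 N, and the board nose at (450,207) is up against the dark lip. I'll give one small confirming push, then retreat.

>>> send_rows(targets=[[0,0,0.001,0,0],[0,0,0,0,0],[0,0,0,0,0]])

```text
clock: 12.6
position: [0.5159, 0.0102, 0.0351]
ee_rot: [[0.278, 0.961, -0.003], [0.961, -0.278, 0.001], [-0.0, -0.003, -1.0]]
contact_force: [-8.1, 2.4, 3.8]
opening: -0.0
```

>>> send_rows(targets=[[0,0,-0.005,0,0],[0,0,-0.01,0,0],[0,0,-0.015,0,0],[0,0,-0.02,0,0],[0,0,-0.02,-0.01,0],[0,0,-0.02,-0.02,0],[0,0,0,-0.03,0],[0,0,0,-0.03,0],[0,0,0,-0.03,0],[0,0.025,-0.02,-0.02,0],[0,0.03,-0.02,0,0],[0,0.03,-0.02,0,0]])

```text
clock: 13.6
position: [0.3991, 0.1341, 0.1774]
ee_rot: [[0.281, 0.96, 0.006], [0.96, -0.281, 0.001], [0.003, 0.006, -1.0]]
contact_force: [1.1, -0.4, -0.6]
opening: 0.0001
```

>>> send_rows(targets=[[0,0.03,-0.01,0,0],[0,0.03,0,0,0],[0,0.03,0,0,0],[0,0.03,0,0,0],[0,0.03,0,0,0],[0,0.03,0,0,0],[0,0.03,0,0,0],[0,0,0,0,0],[0,0,0,0,0]])

```text
clock: 14.35
position: [0.4469, 0.3393, 0.1754]
ee_rot: [[0.276, 0.961, 0.002], [0.961, -0.276, 0.001], [0.001, 0.002, -1.0]]
contact_force: [0.0, -0.9, -0.4]
opening: -0.0003
```

```bash
python3 -c "
from h import *
c=snap('top','t10');st()
f=c['frame'][100:280,190:390]; cv2.imwrite('pics/t10z.png',cv2.resize(f[:,:,::-1],(660,594),interpolation=cv2.INTER_CUBIC))
P=pts(c); B=bed(P); z=P[...,2]; hsv=cv2.cvtColor(c['frame'],cv2.COLOR_RGB2HSV)
m=(z>.022)&(z<.040)&(hsv[...,1]>60)&(abs(B[...,1])<.06)&(B[...,0]>-.19)&(B[...,0]<.09)
q=B[m]; print('board x',np.percentile(q[:,0],[.5,99.5]),'y',np.percentile(q[:,1],[1,99]),cv2.minAreaRect((q[:,:2]*1000).astype(np.float32)))
m=(z>.26)&(z<.34)&(hsv[...,1]>60)&(abs(B[...,0])<.06); print('bar',m.sum(),B[m].mean(0), B[m].max(0))
snap('scene','s10')"
```

```text
t 14.4 bed [-0.2495  0.2973  0.1753] toolx ang 73.89 tilt [ 0.001  0.    -1.   ] F [-0.6 -1.   0.2] open 0.0002 q [ 30.  23. -11.  56.  -0. 136.]
board x [-0.07956578  0.06559266] y [-0.04486645  0.04337138] ((-6.3417510986328125, -0.8397293090820312), (90.05316162109375, 148.49012756347656), 89.28999328613281)
bar 414 [-0.00067513  0.09117165  0.31383029] [0.04040123 0.10397075 0.32051069]
```

View pics/t10z.png

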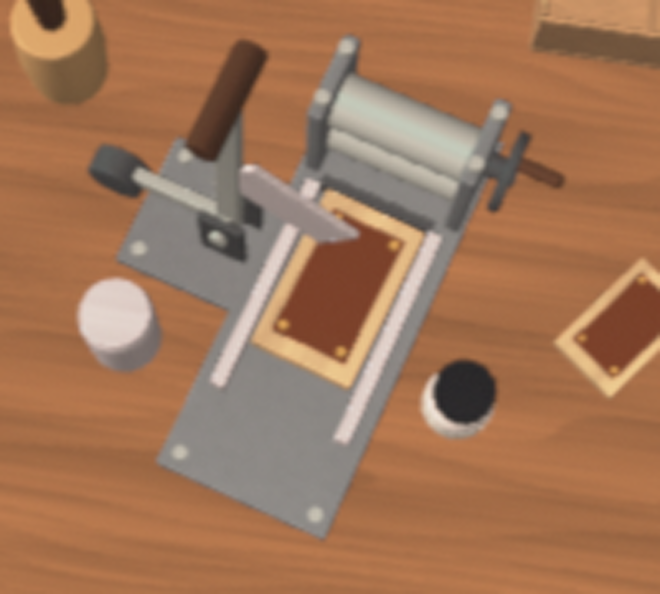

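View pics/s10.png

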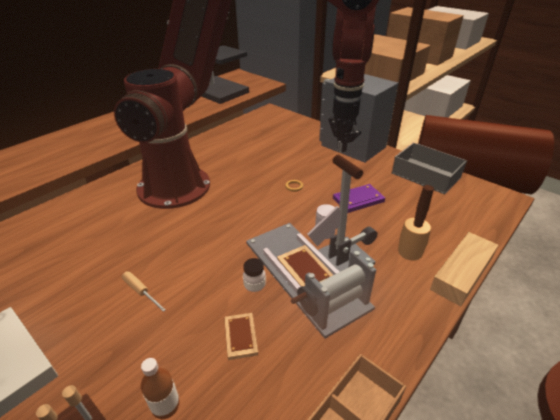

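The board's nose at (375,212) is against the lip, with its centre at bed x about -7 mm. The gate is upright, the gripper is clear, and the jar and tin haven't moved.

```bash
python3 -c "
from station import hand_in
print(hand_in())"
```

```text
the job is handed in; nothing more can be done
None
```

I raised the gate arm by pushing its end bar with the closed fingers, then pushed the work board along the channel to the stop. I backed the gripper away and handed the job in at about 14.4 s; no verdict was reported.

My last checks before handing in:
- **Gate arm:** it stands on its upper stop by itself. The bar measured at bed y +91 mm, against 93 mm expected.
- **Board:** the push stalled at the stop at about 8–9 N. The board lies straight to within 1°, with its centre at bed x −6 to −7 mm (target −7.5 mm) and its nose at +65.6 mm (stop at +65 mm). My bed frame is only good to about 2–3 mm.
- **Other items:** the jar, tin, mallet and ring look unmoved in the pictures. The awl and bottle also look unmoved, but I did not measure any of them a second time.
- **Gripper:** it is well clear, and the force reading is only noise, about 1 N.

None of the checks failed. The only change of plan was at the start: the gripper's knuckles pointed towards the bar, so I backed off and turned 90° before pushing.

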